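Back off a mis-started jar lid until it drops, then screw it home

ROBOT

A 7-joint arm with a two-finger parallel gripper is mounted at the origin on a cart in front of the work surface, level with it; the furniture and walls round the work are solid. World frame = base frame: x ahead of the robot, y to its left, z up, the work surface at z = 0. Lengths are in m, angles in rad, forces in N, time in s.
With the tool pointing down it reaches from about 0.425 to 0.95 m from the base axis. Payload 4.7 kg.
Tool frame: the origin (TCP) lies between the finger pads; the fingertips stand 25 mm ahead of it and the grasp point (between the pads) lies 6 mm ahead of it; z points along the fingers, y is the line along which they close (so a half turn about z gives the same grasp; the last joint's range is limited). The gripper opens to 85 mm and grips with 20 to 120 N. Pads are 22 mm wide; open, the fingers measure 114 mm over their backs; the gripper's body (76 mm by 85 mm) begins 54 mm behind the grasp point. The pads swing forward as they close: fully open they stand 13 mm farther back than shut.
Start: joints at [-1.216, 0.469, -0.049, 1.532, 0.024, 1.141, -0.082], TCP at [0.253, 0.626, 0.256] pointing down, gripper open.
Joint ranges: [-2.59, 2.59], [-0.33, 1.99], [-1.39, 1.29], [0.1, 2.45], [-1.04, 4.18], [0.21, 1.99], [-2.66, 2.66]. Speed limits (rad/s): [2.57, 2.57, 3.14, 3.14, 3.14, 3.14, 3.14].

INTERFACE

Orientations are given as a 3x3 rotation matrix whose columns are the frame's x, y, z axes.
In Python, from rig import * gives the robot as it stands. Calls block until the motion is done:
- movep(position, orientation): joint-space move of the TCP to a pose.
- move_l(position, attitude=None, feed=0.15, until_force=None): straight line of the TCP; attitude=None keeps the orientation; feed is the mean speed in m/s. With until_force (N) it stops when the force on the tool has changed by that much, and returns True; else False.
- move_joints(angles): joint-space move.
- command_gripper(opening, newtons=None): finger opening in m; newtons is the grip in N (None keeps the last); returns when the fingers have stopped.
- sleep(seconds).
- inverse_kinematics(position, orientation): joint angles nearest the present ones, or None.
- sense(): the state.
- camera(name): name is "scene" or "top"; returns (picture, depth): 384x512x3 uint8, red, green, blue; 384x512 float32, m along the optical axis (not along the pixel's ray), 0 where there is no reading.
- camera_params(name): a dict with "K" (3x3 intrinsics, pixels), "dist" ([k1, k2, p1, p2, k3] as OpenCV has them; the pictures are not rectified), "position" and "rotation" of the camera in the world. Camera axes: x right, y down, z forward; pixel columns grow to the right and rows downward; lengths in m; the calibration is good to about 2 mm. A picture is of the moment at which its call begins. camera_params takes no time and is no camera call.
A pose or a line that the arm cannot do raises Unreachable and nothing moves.
- finish_job(): hands the job in; it is judged then, once.
The state is a dict: "time_s": time; "joint_pos": joint angles; "qd": joint speeds; "joint_efforts": joint torques, N m; "position": TCP position; "tcp_rot": TCP orientation; "wrist_force": force on the tool from outside, world axes, zero at the start; "ft_torque": the same for the moment, N m; "finger_gap": finger opening in m; "gripper_force": force on a finger pad.
Only numpy, scipy, OpenCV 4.12 (cv2) and the standard library are available. Lean on these libraries where they do the work, as an engineer would, in place of code of your own. Each camera call takes 0.05 s, during which the arm holds its last target. There are 200 camera calls.

TASK

The orange lid on its white storage jar is sitting too high on top of the thread. Turn it backward (counterclockwise from above) until its pointer is at the green dot and it drops onto the jar, then screw it forward (clockwise) until its pointer is at the black dot and the lid is fully home, and let go. Leave the jar with the blue lid closed and do not knock over or shove away the red-capped spice jar.

Things in the scene. Friction and masses are not known exactly. Their poses are not given: they have to be found in the camera images.
- orange_lid_grip (a point): Loose orange lid, 80 g: disc 60 mm across, 20 high; on it a straight upright wing grip 52 mm long (lid x), 16 thick (y), 30 high. Point: on the turning axis in the wing, 9 mm below its top, 21 above the disc: pinch the wing here across its thickness, from above. z up; white pointer line on the lid's -x side. Start: 129 mm above the jar's underside, yaw 0.07 to 0.38 rad more than the jar's.
- jar: White jar of the orange lid, fixed by a suction foot 94 mm across; flat shoulder 88 mm across, 75 mm up. Origin: centre of underside, z up. Black dot (closed) on the shoulder toward the jar's -x. Lid home: lid yaw = jar yaw (pointer at black dot; hard stop about 3 degrees further clockwise), grip point 118 mm above the underside. Lid has 2 mm play sideways, 3 in height under the threads; turns freely.
- green_dot (a point): Green dot (open) on that jar's shoulder, 36.5 mm from the axis, 60 degrees counterclockwise from above of the black dot. The lid starts resting on top of the threads and cannot go clockwise past the black dot. With its pointer here (yaw = jar yaw + 1.05 rad, within 0.2) its lugs meet the gaps: it goes straight down 11 mm, by itself if let go or carried down in the grip, then can turn clockwise.
- blue_lid_pointer (a point): White pointer mark on the rim of the blue lid, 30 mm from its axis, 87 mm above the worktop. The blue lid, the same shape as the orange one, is already closed on a like jar, also fixed; its wing top is 127 mm above the worktop. Leave it closed.
- spice_jar_mid (a point): Loose glass spice jar with a red cap, 45 mm across, 108 mm high, standing between the two jars. Point at its centre, 54 mm up. Leave it standing where it is.
Things that resemble listed ones, but are neither listed nor needed, are in the scene too. Of the things shaped like the part that bears orange_lid_grip, the orange one is meant.

How it is judged:
On the way:
1. the orange lid, backed off, has dropped past the thread starts (z of orange_lid_grip in the frame of jar below 0.122 m and horizontal distance between orange_lid_grip and jar below 0.012 m and angle between orange_lid_grip's own z axis and vertical below 0.15 rad and angle between the x axis of orange_lid_grip and the x axis of jar, either way round above 0.5 rad), for 0.1 s.
At the end, for the whole second after the job is handed in: The orange lid sits down on its jar (within 2.5 mm of fully down, within 10 mm of the axis and upright within 7 degrees), turned home: its pointer within 15 degrees of the black dot (z of orange_lid_grip in the frame of jar below 0.1205 m and horizontal distance between orange_lid_grip and jar below 0.01 m and angle between orange_lid_grip's own z axis and vertical below 0.12 rad and angle between the x axis of orange_lid_grip and the x axis of jar, either way round below 0.26 rad); the robot touches nothing.
It fails at once if the blue lid is turned or lifted (its pointer moves over 10 mm) (distance of blue_lid_pointer from where it was at the start of the episode above 0.01 m).
It fails at once if the spice jar is knocked over or shoved over 30 mm (angle between spice_jar_mid's own z axis and vertical above 0.5 rad or distance of spice_jar_mid from where it was at the start of the episode above 0.03 m).
It also fails if it takes over 38 s, if anything falls off the work surface, if the arm or the gripper's body presses on something with over 40 N, if the wrist force passes 120 N, or if a joint passes its speed limit or range.

## Working session

There is one attempt and no reset: what is moved stays moved. The work goes in short steps, each a Python script; the robot and the scene stay as the last script left them, time stands still between calls to the robot, and variables do not carry over. Pictures are saved under pics/ and viewed, at most 10 in all, crops included, and the job is handed in when it is done.

```bash
ls; mkdir -p pics; python3 - <<'E'
from rig import *
import cv2,numpy as np
for n in("scene","top"):
    p,d=camera(n); np.savez(f"{n}0.npz",p=p,d=d); cv2.imwrite(f"pics/{n}0.png",p[:,:,::-1])
    c=camera_params(n);print(n,c)
s=sense();print(s["time_s"],s["tcp_rot"])
E
```

```text
pics
scene {'K': array([[353.29026385,   0.        , 254.5326261 ],
       [  0.        , 353.29026385, 196.61906719],
       [  0.        ,   0.        ,   1.        ]]), 'dist': array([-0.02425355,  0.        ,  0.        ,  0.        ,  0.        ]), 'position': array([-0.20364689, -0.59336458,  0.55091469]), 'rotation': array([[ 0.65525165, -0.3241465 ,  0.68233007],
       [-0.75502371, -0.30993168,  0.57782484],
       [ 0.0241758 , -0.89379606, -0.44782154]])}
top {'K': array([[384.57604905,   0.        , 263.45058491],
       [  0.        , 384.57604905, 192.6651193 ],
       [  0.        ,   0.        ,   1.        ]]), 'dist': array([-0.1268534,  0.       ,  0.       ,  0.       ,  0.       ]), 'position': array([0.3921645 , 0.00393909, 1.00639163]), 'rotation': array([[ 0.00310784, -0.98884777,  0.14889739],
       [-0.99947619, -0.00786812, -0.03139183],
       [ 0.03221328, -0.14872184, -0.98835425]])}
0.1 [[-9.27247651e-01  3.74448062e-01 -6.65050207e-04]
 [ 3.74448652e-01  9.27246108e-01 -1.69187408e-03]
 [-1.68537527e-05 -1.81781342e-03 -9.99998348e-01]]
```

View pics/top0.png

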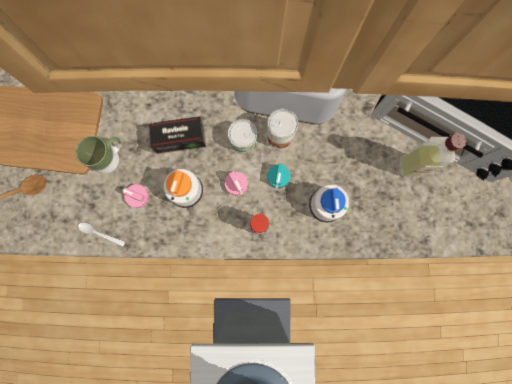

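View pics/scene0.png

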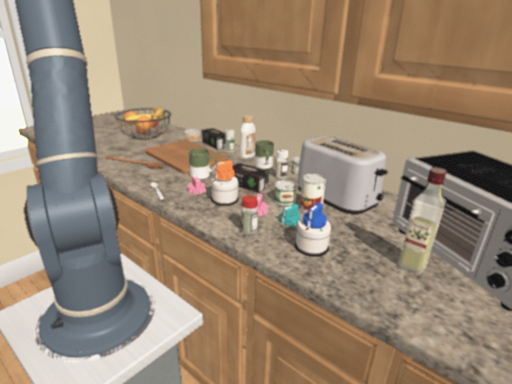

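The top view shows the orange lid at about (182,187), the blue at (330,203) and the red cap at (260,223). I'll enlarge the orange jar and measure with depth.

```bash
cat > h.py <<'E'
import cv2,numpy as np
from rig import camera_params
def ray(n,u,v):
    c=camera_params(n);q=cv2.undistortPoints(np.array([[[u,v]]],float),c["K"],c["dist"])[0,0]
    return c["position"],c["rotation"]@np.array([q[0],q[1],1])
def at_z(n,u,v,z):
    o,r=ray(n,u,v);return o+r*(z-o[2])/r[2]
def cloud(n,d):
    c=camera_params(n);h,w=d.shape
    g=np.stack(np.meshgrid(np.arange(w),np.arange(h)),-1).reshape(-1,1,2).astype(float)
    q=cv2.undistortPoints(g,c["K"],c["dist"])[:,0]
    r=np.c_[q,np.ones(len(q))]*d.reshape(-1,1)
    return (r@c["rotation"].T+c["position"]).reshape(h,w,3)
E
python3 - <<'E'
from h import *
z=np.load("top0.npz");P=cloud("top",z["d"]);p=z["p"].astype(int)
for u,v in((80,60),(300,40),(300,85),(330,85),(200,88)):print(u,v,P[v,u].round(3))
im=cv2.resize(z["p"][157:217,150:220],None,fx=10,fy=10,interpolation=cv2.INTER_CUBIC)
cv2.imwrite("pics/c1.png",im[:,:,::-1])
R,G,B=p[...,0],p[...,1],p[...,2]
for nm,m in(("orange",(R>200)&(G>60)&(G<170)&(B<90)),("blue",(B>120)&(R<70)&(G<120)),("red",(R>130)&(G<50)&(B<50))):
    ys,xs=np.nonzero(m&(P[...,2]>.05)&(P[...,2]<.2));Q=P[ys,xs]
    print(nm,len(xs),xs.mean(),ys.mean(),Q.mean(0).round(3),Q.min(0).round(3),Q.max(0).round(3))
    if nm!="red":
        T=Q[Q[:,2]>Q[:,2].max()-.012];c=T[:,:2].mean(0);e=np.linalg.svd(T[:,:2]-c)[2][0];print(" wing",len(T),c,T[:,2].mean(),np.arctan2(e[1],e[0]))
Q=P[150:260,100:380];
E
```

```text
80 60 [0.662 0.256 0.499]
300 40 [ 0.672 -0.06   0.536]
300 85 [ 0.662 -0.075  0.412]
330 85 [ 0.661 -0.124  0.42 ]
200 88 [0.661 0.092 0.399]
orange 548 213.8339416058394 199.90510948905109 [0.509 0.092 0.113] [ 0.437 -0.036  0.094] [0.575 0.197 0.143]
 wing 82 [0.55308982 0.17556022] 0.13708919483741447 3.0144371816001643
blue 228 327.87280701754383 200.53508771929825 [ 0.511 -0.179  0.101] [ 0.484 -0.19   0.081] [ 0.537 -0.164  0.128]
 wing 35 [ 0.51320442 -0.1873266 ] 0.12289352448334374 -3.0699293201521853<stdin>:9: RuntimeWarning: Mean of empty slice.
  ret = ret.dtype.type(ret / rcount)
  ret = um.true_divide(
Traceback (most recent call last):
ValueError: zero-size array to reduction operation minimum which has no identity
```

View pics/c1.png

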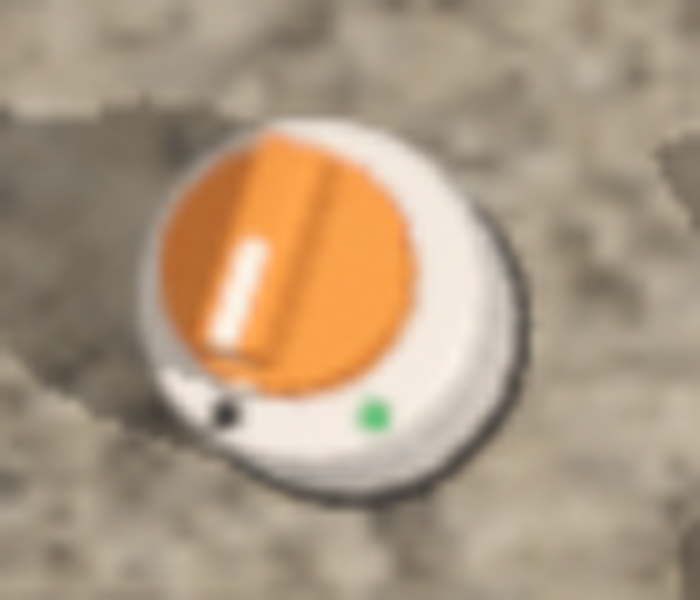

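The crop (origin 150,157; scale 10) shows the black dot at about (227,413), the green dot at (374,415), the pointer from (258,240) to (222,348), and the lid disc centred near (288,262).

```bash
python3 - <<'E'
from h import *
from rig import inverse_kinematics,sense
f=lambda u,v,z:at_z("top",150+(u+.5)/10-.5,157+(v+.5)/10-.5,z)[:2]
b=f(227,413,.075);g=f(374,415,.075);print(b,g,"dist",np.linalg.norm(b-g))
m=(b+g)/2;d=g-b;L=np.hypot(*d)
# black->green CCW seen from above about centre: centre lies left of b->g
n=np.array([-d[1],d[0]])/L;c=m+n*.0365*np.cos(np.pi/6)
yj=np.arctan2(*(c-b)[::-1]); print("jar",c,"yaw",yj)
print("disc centre",f(288,262,.108),"shoulder/foot")
p1=f(258,240,.138);p2=f(222,348,.138);print("lid yaw",np.arctan2(*(p1-p2)[::-1]))
for a in((265,135,.138),(330,160,.138),(270,360,.138),(210,350,.138)):print(f(*a))
print("spice",at_z("top",260,223,.108))
z=np.load("top0.npz");P=cloud("top",z["d"]);print(P[218:229:3,260].round(3))
q=P[165:210,155:210].reshape(-1,3);s=q[(q[:,2]>.068)&(q[:,2]<.08)];print("shoulder",len(s),s.min(0),s.max(0))
s=q[(q[:,2]>.128)];print("wing",len(s),s.mean(0),s.min(0),s.max(0))
E
```

```text
[0.5178897  0.19734974] [0.5176961  0.16121294] dist 0.03613731721470467
jar [0.54940237 0.179112  ] yaw -0.5246427178092875
disc centre [0.54967399 0.17733576] shoulder/foot
lid yaw -0.2836474514643764
[0.57408482 0.17802053]
[0.56831056 0.16273775]
[0.52167574 0.17484515]
[0.52387605 0.18873411]
spice [ 0.45575331 -0.01675014  0.108     ]
[[ 0.468 -0.017  0.106]
 [ 0.46  -0.017  0.108]
 [ 0.453 -0.017  0.109]
 [ 0.446 -0.017  0.109]]
shoulder 412 [0.50621877 0.13567043 0.06818711] [0.59145993 0.21951189 0.07888157]
wing 166 [0.54173372 0.17040456 0.17361857] [0.3921645  0.00393909 0.12801215] [0.57496076 0.19056702 1.00639163]
```

```bash
cat >> h.py <<'E'
C=np.array([.5495,.178])
def rot(a):return np.array([[np.cos(a),np.sin(a),0],[np.sin(a),-np.cos(a),0],[0,0,-1.]])
def pos(z,c=None):return np.r_[C if c is None else c,z]
E
python3 - <<'E'
from h import *
from rig import *
print(sense()["position"])
for k in(0,np.pi,-np.pi):
  for a in(-.55,-.28,.55):
    for z in (.138,.25):
      q=inverse_kinematics(pos(z),rot(a+k));print(round(k,1),a,z,None if q is None else np.round(q,2))
E
```

```text
[0.25254914 0.62543816 0.25534013]
0 -0.55 0.138 [-1.14  0.7   1.11  1.93 -0.76  1.01 -1.8 ]
0 -0.55 0.25 [-1.18  0.51  1.12  1.82 -0.51  1.13 -2.01]
0 -0.28 0.138 [-0.88  0.51  0.66  1.91 -0.41  0.85 -1.85]
0 -0.28 0.25 [-0.92  0.37  0.69  1.81 -0.26  1.06 -1.98]
0 0.55 0.138 [-0.77  0.48  0.5   1.91 -0.3   0.83 -1.12]
0 0.55 0.25 [-0.81  0.34  0.54  1.8  -0.2   1.05 -1.21]
3.1 -0.55 0.138 [-0.53  0.44  0.19  1.89 -0.11  0.81  0.74]
3.1 -0.55 0.25 [-0.55  0.32  0.21  1.79 -0.08  1.04  0.71]
3.1 -0.28 0.138 [-0.49  0.44  0.14  1.89 -0.08  0.81  0.98]
3.1 -0.28 0.25 [-0.51  0.31  0.16  1.79 -0.06  1.04  0.96]
3.1 0.55 0.138 [-0.34  0.44 -0.06  1.88  0.03  0.82  1.7 ]
3.1 0.55 0.25 [-0.39  0.32  0.    1.78 -0.    1.05  1.73]
-3.1 -0.55 0.138 [-0.53  0.44  0.19  1.89 -0.11  0.81  0.74]
-3.1 -0.55 0.25 [-0.55  0.32  0.21  1.79 -0.08  1.04  0.71]
-3.1 -0.28 0.138 [-0.49  0.44  0.14  1.89 -0.08  0.81  0.98]
-3.1 -0.28 0.25 [-0.51  0.31  0.16  1.79 -0.06  1.04  0.96]
-3.1 0.55 0.138 [-0.34  0.44 -0.06  1.88  0.03  0.82  1.7 ]
-3.1 0.55 0.25 [-0.39  0.32  0.    1.78 -0.    1.05  1.73]
```

```bash
python3 - <<'E'
from h import *
from rig import *
a0=-.28;pi=np.pi
def rep(t):
    s=sense();print(t,round(s["time_s"],2),s["position"].round(4),s["wrist_force"].round(1),s["ft_torque"].round(2),round(s["finger_gap"],4),round(s["gripper_force"],1))
movep(pos(.25),rot(a0+pi));rep("above")
print(move_l(pos(.139),feed=.1,until_force=8));rep("down")
command_gripper(0,25);rep("grip")
if .012<sense()["finger_gap"]<.02:
    for a in np.linspace(a0,.525,6)[1:]:
        movep(pos(.139),rot(a+pi));rep(round(a,2))
p,d=camera("scene");cv2.imwrite("pics/s1.png",cv2.resize(p[130:230,170:290],None,fx=5,fy=5,interpolation=2)[:,:,::-1])
E
```

```text
above 2.04 [0.5492 0.1795 0.2499] [-0.  -0.1 -0.1] [ 0.   -0.03  0.06] 0.0857 0.0
False
down 3.3 [0.55   0.1782 0.1397] [0.2 0.2 0.4] [ 0.03 -0.   -0.04] 0.0851 0.0
grip 3.93 [0.5496 0.1781 0.1391] [-0.6  0.2  0.2] [ 0.04  0.02 -0.  ] 0.0153 31.4
-0.12 4.19 [0.5496 0.178  0.1391] [0.2 0.1 1. ] [ 0.09  0.06 -0.04] 0.0155 31.4
0.04 4.45 [0.5496 0.1778 0.139 ] [0.4 0.6 1.2] [0.07 0.01 0.02] 0.0153 31.4
0.2 4.71 [0.5495 0.1779 0.1389] [-0.2  0.2 -0.3] [ 0.03 -0.03  0.  ] 0.0153 31.3
0.36 4.97 [0.5493 0.1779 0.1388] [ 0.4  1.  -0.3] [0.09 0.04 0.05] 0.0152 31.2
0.52 5.22 [0.5493 0.1779 0.1389] [-0.   0.8 -0.3] [0.09 0.01 0.04] 0.0151 31.2
```

View pics/s1.png

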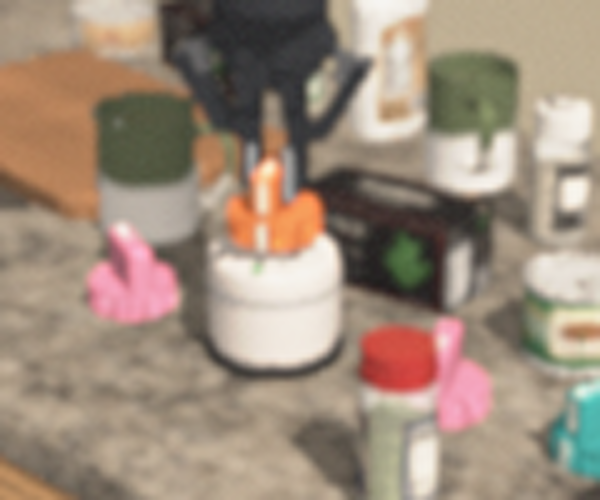

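The pointer, at crop (263,220), now stands over the green dot at (260,268). Next I lower it in the grip, stopping on contact force.

```bash
python3 - <<'E'
from h import *
from rig import *
def rep(t):
    s=sense();print(t,round(s["time_s"],2),s["position"].round(4),s["wrist_force"].round(1),s["ft_torque"].round(2),round(s["finger_gap"],4))
print(move_l(pos(.1285),feed=.03,until_force=8));rep("down")
command_gripper(.03);sleep(.3);rep("open")
p,d=camera("scene");P=cloud("scene",d)[130:230,170:290];q=p[130:230,170:290].astype(int)
m=(q[...,0]>180)&(q[...,1]<170)&(q[...,1]>60)&(q[...,2]<90)&(abs(P[...,0]-.55)<.06)&(abs(P[...,1]-.178)<.06);print(m.sum(),np.percentile(P[m][:,2],[1,50,95,99]))
cv2.imwrite("pics/s2.png",cv2.resize(p[130:230,170:290],None,fx=5,fy=5,interpolation=2)[:,:,::-1])
E
```

```text
False
down 5.78 [0.5494 0.178  0.1282] [ 0.1  0.3 -1. ] [ 0.05 -0.06  0.03] 0.0153
open 6.37 [0.5495 0.178  0.1285] [ 0.   0.  -0.2] [ 0.04  0.03 -0.01] 0.0298
107 [0.08107032 0.0950326  0.12263536 0.12611348]
```

View pics/s2.png

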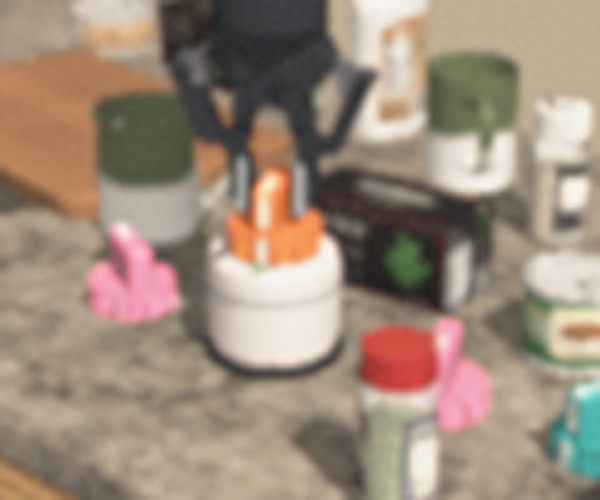

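The lid has dropped about 11 mm: its lower edge went from row 253 to 263, and its top is now near 0.127. Next I re-grip, turn it clockwise home, release and retreat.

```bash
python3 - <<'E'
from h import *
from rig import *
pi=np.pi
def rep(t):
    s=sense();print(t,round(s["time_s"],2),s["position"].round(4),s["wrist_force"].round(1),s["ft_torque"].round(2),round(s["finger_gap"],4))
command_gripper(0,25);rep("grip")
for a in np.linspace(.525,-.525,8)[1:]:
    movep(pos(.1285),rot(a+pi));rep(round(a,2))
    s=sense()
    if abs(s["ft_torque"][2])>1 or np.linalg.norm(s["wrist_force"])>25: print("stop");break
else:
    command_gripper(.06);move_l(pos(.25));movep(np.array([.40,.30,.30]),rot(-.525+pi));rep("off")
p,d=camera("top");print(sense()["time_s"])
cv2.imwrite("pics/t2.png",cv2.resize(p[157:217,150:220],None,fx=10,fy=10,interpolation=2)[:,:,::-1])
p,d=camera("scene");P=cloud("scene",d)[130:230,170:290];q=p[130:230,170:290].astype(int)
m=(q[...,0]>180)&(q[...,1]<170)&(q[...,1]>60)&(q[...,2]<90)&(abs(P[...,0]-.55)<.06)&(abs(P[...,1]-.178)<.06);print(m.sum(),np.percentile(P[m][:,2],[1,50,95,99]))
cv2.imwrite("pics/s3.png",cv2.resize(p[130:230,170:290],None,fx=5,fy=5,interpolation=2)[:,:,::-1])
E
```

```text
grip 6.68 [0.5496 0.1781 0.1286] [-0.7  0.2  1.2] [ 0.    0.02 -0.03] 0.0158
0.38 6.93 [0.5496 0.1782 0.1286] [-0.1  0.3  0.9] [ 0.06 -0.02  0.01] 0.0153
0.23 7.18 [0.5496 0.1781 0.1286] [-0.2  0.4  0.5] [-0.02 -0.05  0.  ] 0.0149
0.08 7.43 [0.5495 0.178  0.1286] [-1.  -0.8  1.1] [-0.07 -0.05 -0.01] 0.0152
-0.07 7.68 [0.5496 0.1779 0.1286] [-0.7 -0.7  2.1] [-0.18 -0.02 -0.05] 0.0154
-0.22 7.93 [0.5495 0.1781 0.1286] [ 0.8 -0.2  0.9] [-0.09  0.    0.01] 0.0156
-0.37 8.18 [0.5495 0.178  0.1286] [-0.1 -0.7  2.2] [-0.17  0.1   0.01] 0.0155
-0.52 8.43 [0.5494 0.1782 0.1286] [-0.5  0.1  3.2] [-0.07  0.19  0.03] 0.0155
off 10.7 [0.4009 0.2989 0.2994] [ 0.1 -1.2 -0. ] [ 0.02  0.03 -0.02] 0.0603
10.75
217 [0.08102309 0.09693374 0.11905313 0.12266273]
```

View pics/t2.png

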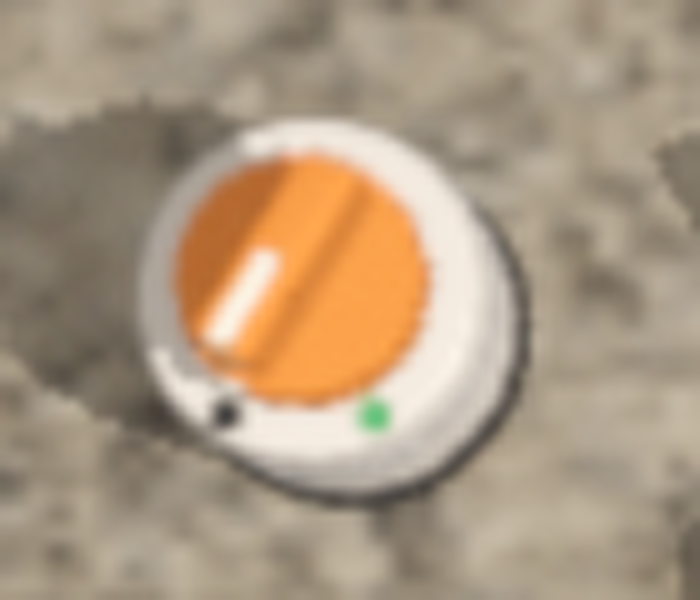

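View pics/s3.png

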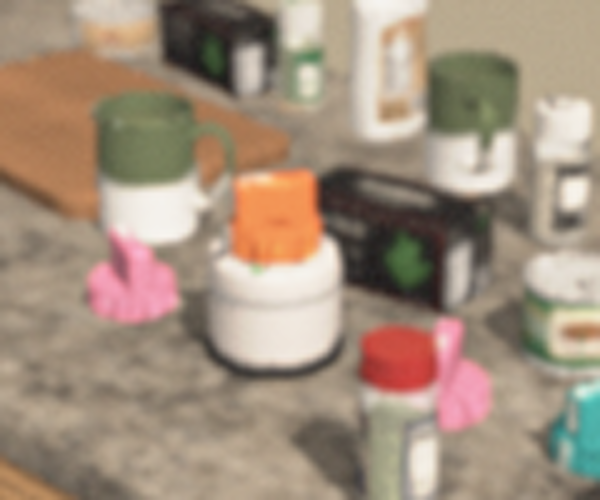

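The pointer runs from (270,255) to (218,340), which is yaw about -0.51 against -0.525 for the jar. The lid is low and level on the jar, and the spice jar hasn't moved.

```bash
python3 -c "
from rig import *
print(finish_job())"
```

```text
the job is handed in; nothing more can be done
None
```

I backed the orange lid off to the green dot, where it dropped onto the jar, then screwed it clockwise to the black dot (within about 1 degree in the last picture), released it and handed the job in at about 11 s; the blue lid was left alone and the spice jar is where it was.

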